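# Raise the counterweighted guard and slide the ring home

## Task

Push the yellow counterweighted guard of the bench fixture up by the underside of its front lip, past its balance point, so that it stays fully raised by itself. Then push the steel ring along its slide, without lifting it, until it rests against the blue end stop. Grip nothing, and leave the parts standing beside the fixture where they are.

Things in the scene. Friction and masses are not known exactly. Their poses are not given: they have to be found in the camera images.
- fixture: Fixed bench fixture: dark steel base plate 370 x 176 x 12 mm with a slide on it and a hinged guard at the back. Origin: centre of its underside, on the bench; x along the slide from the loading end (robot's side) to the end stop, y left, z up. Slide floor 12 mm above the bench; two steel rails 14 mm high above it, 100 mm apart inside, from x = -180 to 90 mm.
- guard_hinge (a point): Middle of the guard's hinge axis (x = 150, y = 0, z = 100 mm in the fixture); the axis runs along the fixture's y. Hinge cheeks at y = +-80 mm reach 118 mm above the bench; two thin rest posts under the guard stand at x = 55, y = +-72 mm, 94 mm high above the bench.
- guard (a joint): Guard angle, rad: 0 = down, level (start); 1.75 = fully raised stop, leaning a little back past vertical. Growing: the lip goes up, then towards the fixture's +x. A steel bar behind the hinge is its counterweight: let go below the balance point, about 0.9 (0.8 to 1.0), it swings back down; above, it swings on by itself (damped, about 1 rad/s) to 1.75 and stays. Takes 1 to 4 N at the lip.
- guard_lip (a point): Middle of the lower front edge of the guard's lip, 220 mm from the hinge axis; at the start 94 mm above the bench, facing the loading end. The guard is a flat yellow frame 144 mm wide, 13 mm thick, with a clear panel. Its lip is black rubber (lip_rubber) below and in front (34 mm deep: push here from below), with a yellow strip (lip_top) on top; fingers on both = gripping.
- ring: Turned light steel ring, 92 mm outer diameter, 26 mm high, about 0.7 kg, lying flat on the slide's floor between the rails at the loading end; push it on its outside. Origin: centre of its underside; z up. Sliding takes about 3 to 8 N; meeting it at 50 mm/s gives a brief jolt of 15 to 25 N.
- ring_home (a point): Point on the slide's floor (x = 35, y = 0, z = 12 mm in the fixture) where the ring's origin is when the ring rests against the blue end stop, a block 100 mm wide and 18 mm high above the floor with its face at x = 81 mm.
- hub: Bystander: small flanged hub, 68 mm diameter, 46 mm high, standing on the bench on the left of the fixture. Origin: centre of its underside.
- bearing: Bystander: ball bearing, 41 mm diameter, 16 mm high, lying on the bench on the right of the fixture. Origin: centre of its underside.
- tape: Bystander: roll of tan tape, 104 mm diameter, 25 mm high, lying on the bench on the right of the fixture. Origin: centre of its underside.
Mind the look-alikes: they are no part of the job. Leave any black, green or orange look-alike of the ring alone.

How it is judged:
By the outcome, as a careful person would: the job done as asked, in the order asked, and still so for the second after the job is handed in, with the robot touching nothing.
It also fails if it takes over 53 s, if anything falls off the work surface, if the arm or the gripper's body presses on something with over 40 N, if the wrist force passes 120 N, or if a joint passes its speed limit or range.

## Robot

A 6-joint arm with a two-finger parallel gripper is mounted at the origin on a cart in front of the work surface, level with it; the furniture and walls round the work are solid. World frame = base frame: x ahead of the robot, y to its left, z up, the work surface at z = 0. Lengths are in m, angles in rad, forces in N, time in s.
With the tool pointing down it reaches from about 0.25 to 0.8 m from the base axis. Payload 8.5 kg.
Tool frame: the origin (TCP) lies midway between the tips of the shut fingers; the grasp point (between the pads) lies 19 mm behind it; z points along the fingers, y is the line along which they close (so a half turn about z gives the same grasp; the last joint's range is limited). The gripper opens to 85 mm and grips with 20 to 120 N. Pads are 22 mm wide; open, the fingers measure 114 mm over their backs; the gripper's body (76 mm by 85 mm) begins 54 mm behind the grasp point. The pads swing forward as they close: fully open they stand 13 mm farther back than shut.
Start: joints at [0, 0.238, -0.013, 1.319, 0, 1.571], TCP at [0.525, -0, 0.207] pointing down, gripper open.
Joint ranges: [-2.66, 2.66], [-1.03, 1.9], [-1.14, 1.46], [-1.82, 2.27], [-1.45, 1.34], [-3.14, 3.14]. Speed limits (rad/s): [2.22, 2.22, 2.79, 3.14, 3.14, 3.14].

## Interface

Orientations are given as a rotation vector (axis times angle).
In Python, from bench import arm, optics, sign_off gives the robot as it stands.
- The arm moves only by the tool servo_tool, never from a script. Its argument "rows" is a list of rows, each an object with "offset": the shift along the tool's x, y, z in m, a list of three; "twist": the turn about the tool's z in degrees; "claw": the opening in per cent of the stroke, from 0 (shut) to 100 (fully open). A call has 1 to 12 rows; each row is the pose to reach, as a shift and turn from the pose commanded when the call began, along the tool's axes at that moment; what a row does not reach only later rows make up. A row lasts 1/10 s, in which the tool goes at most 50 mm and 8.59 degrees, less where a joint would pass 70% of its speed; a pose out of reach is approached as far as the arm can. A call with a gripper value outside its range is refused whole. The fingers move at their own pace and stop on an object; "newtons" is the grip in N (left out, the last holds). Time passes only in rows, so rows that repeat a pose let the fingers close. It gives the time, the measured TCP pose, the force, the opening and the grip force at its end, in the units of the state.
- arm.get_state(): the state, without advancing time (a new reading comes with each control period).
- optics.get_image(name): name is "scene" or "side" or "wrist"; returns (picture, depth): 384x512x3 uint8, red, green, blue; 384x512 float32, m along the optical axis (not along the pixel's ray), 0 where there is no reading.
- optics.calibration(name): a dict with "camera_matrix" (3x3 intrinsics, pixels), "R" (3x3) and "t" (3): a world point X has camera coordinates R X + t; the wrist camera has in their place "mount" (4x4, takes a point from camera to tool coordinates, whose origin is the TCP and whose axes are the flange's). Camera axes: x right, y down, z forward; pixel columns grow to the right and rows downward; lengths in m; the calibration is good to about 2 mm. A picture is of the moment at which its call begins: read the wrist's pose just before it. calibration takes no time and is no camera call.
- sign_off(): hands the job in; it is judged then, once.
The state is a dict: "time": time; "q": joint angles; "joint_velocities": joint speeds; "effort": joint torques, N m; "tool_pos": TCP position; "tool_rot": TCP orientation; "force": force on the tool from outside, world axes, zero at the start; "ft_torque": the same for the moment, N m; "width": finger opening in m; "grip_force": force on a finger pad.
Only numpy, scipy, OpenCV 4.12 (cv2) and the standard library are available. Lean on these libraries where they do the work, as an engineer would, in place of code of your own. Each camera call takes 0.05 s, during which the arm holds its last target. There are 200 camera calls.

## Working session

There is one attempt and no reset: what is moved stays moved. The work goes in short steps, Python scripts to look and compute and a tool call to move; the robot and the scene stay as the last step left them, time stands still between calls to the robot, and variables do not carry over. Pictures are saved under pics/ and viewed, at most 10 in all, crops included, and the job is handed in when it is done.

Besides the shell and the picture viewer there is one more tool, called after "Emit:" as name(argument=value, ...) on one line, values as JSON. servo_tool: Moves the arm, as the interface text tells. Its arguments: {"type":"object","properties":{"rows":{"type":"array"},"newtons":{"type":"number"}},"required":["rows"]}

```bash
mkdir -p pics
cat > h.py <<'E'
import numpy as np, cv2
from bench import arm, optics, sign_off
def world(name,u,v,depth,r=1):
    c=optics.calibration(name);K=c["camera_matrix"]
    p=depth[v-r:v+r+1,u-r:u+r+1];z=np.median(p[p>0])
    x=np.linalg.inv(K)@[u,v,1]*z
    return np.array(c["R"]).T@(x-np.array(c["t"]))
def cloud(name,d):
    c=optics.calibration(name);K=np.array(c["camera_matrix"])
    v,u=np.mgrid[:384,:512]
    X=np.stack([u,v,np.ones_like(u)],-1)@np.linalg.inv(K).T*d[...,None]
    return (X-np.array(c["t"]))@np.array(c["R"])
E
python3 - <<'E'
from h import *
for n in("scene","side"):
    im,d=optics.get_image(n);np.savez(f"{n}0.npz",im=im,d=d)
    cv2.imwrite(f"pics/{n}0.png",cv2.resize(im[...,::-1],(800,600)))
print(arm.get_state())
E
```

```text
{'time': 0.1, 'q': array([ 1.74449265e-05,  2.38705578e-01, -1.41842535e-02,  1.31919945e+00,
        1.59821756e-06,  1.57080158e+00]), 'joint_velocities': array([ 0.00115361, -0.00244753,  0.00124021,  0.00204416, -0.0028712 ,
        0.00051502]), 'effort': array([-1.94144020e-03, -5.39726973e+01,  3.46997201e+01,  1.33770503e-02,
       -6.54985024e-05, -4.83787790e-05]), 'tool_pos': array([5.24587055e-01, 9.68007298e-06, 2.06744344e-01]), 'tool_rot': array([-2.22078044e+00, -2.22080750e+00,  1.43393506e-03]), 'force': array([-0.02392974, -0.181342  , -0.5550357 ]), 'ft_torque': array([0.0573565 , 0.06781368, 0.04005624]), 'grip_force': 0.0, 'width': 0.08525615932826233}
```

View pics/scene0.png

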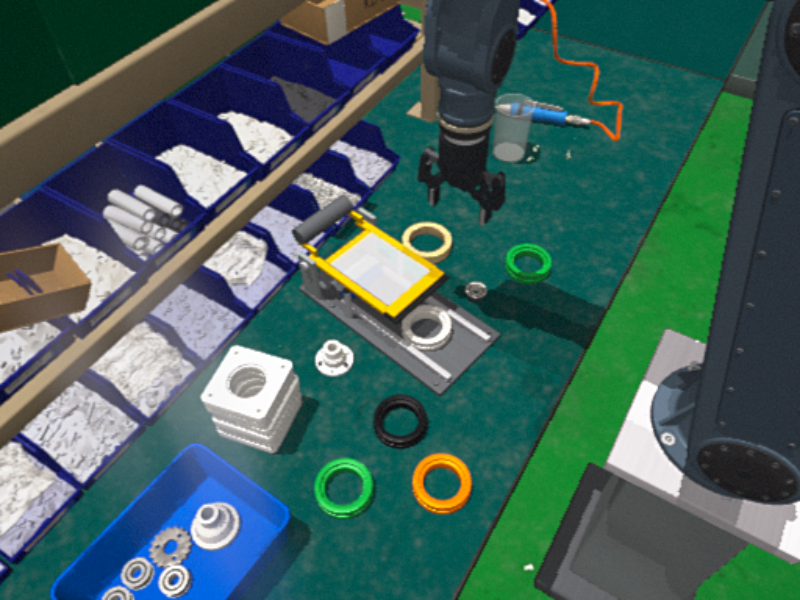

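View pics/side0.png

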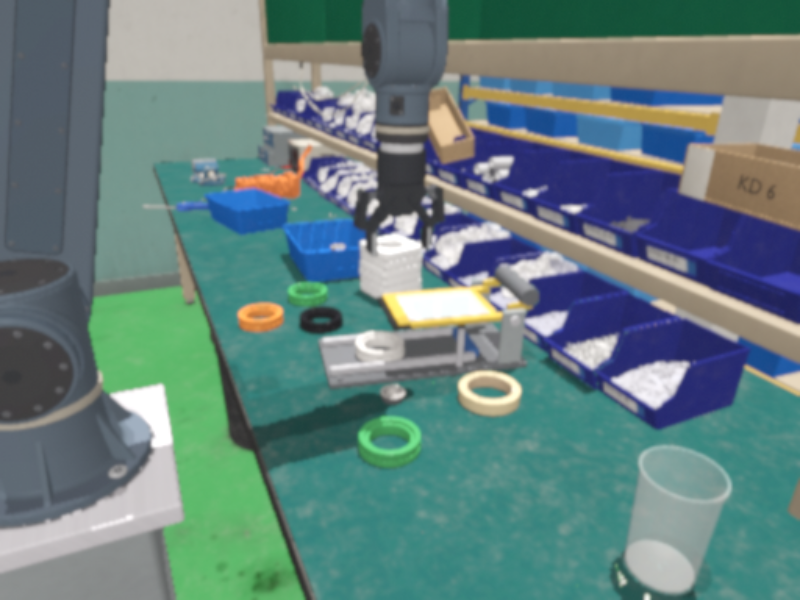

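Scene (800x600): guard frame with front edge from (443,272) to (388,313), ring at (426,327), and the plate's loading end from (498,335) to (440,390). There are bystanders on both sides. The side view agrees with this.

Run:
```python
from h import *
z=np.load("scene0.npz");im,d=z["im"],z["d"];s=512/800
for n,u,v in[("plateR",494,336),("plateL",441,386),("ringfront",441,341),("ring r",447,322),("ring l",407,328),("guardFR",438,274),("guardFL",390,308),("guardBR",358,222),("hub",333,345),("bearing",475,290),("tape",427,228),("railRend",487,337),("railLend",447,374),("bench",560,330)]:
    print(n,world("scene",round(u*s),round(v*s),d).round(3))
C=cloud("scene",d);hsv=cv2.cvtColor(im,cv2.COLOR_RGB2HSV)
m=(hsv[...,0]>18)&(hsv[...,0]<32)&(hsv[...,1]>200)&(hsv[...,2]>120)&(C[...,2]>.08)&(C[...,2]<.14)&(d>0)
m=cv2.morphologyEx(m.astype(np.uint8),cv2.MORPH_OPEN,np.ones((2,2)))>0
P=C[m];print(m.sum(),P.min(0),P.max(0),np.median(P[:,2]))
r=cv2.minAreaRect((P[:,:2]*1000).astype(np.float32));print(r,cv2.boxPoints(r))
# grey plate
m=(C[...,2]>.005)&(C[...,2]<.019)&(hsv[...,1]<70)&(d>0)&(C[...,0]>.2)&(C[...,0]<.8)&(abs(C[...,1])<.4)
n,l,st,_=cv2.connectedComponentsWithStats(m.astype(np.uint8))
i=l[round(380*s),round(441*s)];P=C[l==i];r=cv2.minAreaRect((P[:,:2]*1000).astype(np.float32));print(i,len(P),r,cv2.boxPoints(r))
# ring top
m=(C[...,2]>.032)&(C[...,2]<.044)&(hsv[...,1]<60)&(d>0)
n,l,st,_=cv2.connectedComponentsWithStats(m.astype(np.uint8))
i=l[round(341*s),round(438*s)];P=C[l==i];print(i,len(P),P.min(0),P.max(0),cv2.minEnclosingCircle((P[:,:2]*1000).astype(np.float32)))
c=cv2.resize(im[160:260,180:330,::-1],(750,500),interpolation=cv2.INTER_CUBIC);cv2.imwrite("pics/crop.png",c)
```

```text
plateR [0.416 0.037 0.011]
plateL [0.447 0.184 0.012]
ringfront [0.49 0.11 0.03]
ring r [0.498 0.072 0.037]
ring l [0.555 0.124 0.039]
guardFR [0.544 0.03  0.105]
guardFL [0.575 0.142 0.106]
guardBR [ 0.746 -0.007  0.106]
hub [0.651 0.222 0.033]
bearing [ 0.5   -0.05   0.003]
tape [ 0.665 -0.14   0.018]
railRend [0.421 0.056 0.025]
railLend [0.447 0.163 0.025]
bench [ 0.319 -0.047  0.001]
971 [ 0.18341159 -0.02606797  0.00783605] [0.78375366 0.71254581 0.97301579] 0.10484045955244596
((424.2102355957031, 302.24066162109375), (236.31857299804688, 921.6784057617188), 44.78855514526367) [[  15.693489  546.0612  ]
 [ 665.009    -108.06453 ]
 [ 832.727      58.420105]
 [ 183.4115    712.54584 ]]
8 2197 ((606.9131469726562, 78.41923522949219), (178.7733612060547, 372.209716796875), 79.9261245727539) [[408.04214   22.963684]
 [774.5135   -42.142426]
 [805.7842   133.87479 ]
 [439.3128   198.9809  ]]
0 193895 [-0.40950521 -2.35237909 -0.75781478] [2.18801538 0.81677933 0.97301579] ((1111.5340576171875, -819.3722534179688), 1791.1405029296875)
```

View pics/crop.png

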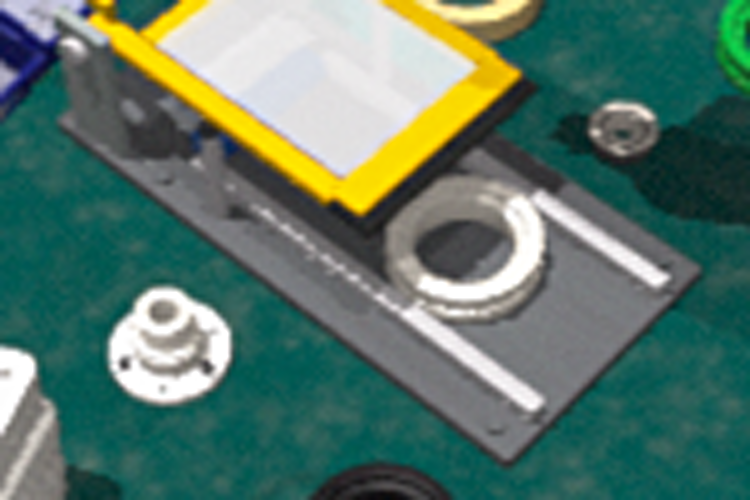

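Plate fit: centre (0.607, 0.078), yaw -10.1°, size 372x179, which matches the 370x176 given. The tool can only point down, so I need to see the finger geometry before working on the lip.

Run:
```python
from h import *
a=np.load("scene0.npz")["im"][85:150,255:335,::-1];b=np.load("side0.npz")["im"][105:170,215:295,::-1]
w=optics.get_image("wrist")[0][...,::-1]
f=lambda x:cv2.resize(x,(400,325),interpolation=cv2.INTER_CUBIC)
cv2.imwrite("pics/grip.png",np.vstack([np.hstack([f(a),f(b)]),cv2.resize(np.hstack([w,w*0]),(800,275))]))
z=np.load("scene0.npz");C=cloud("scene",z["d"])
m=(abs(C[...,0]-.525)<.06)&(abs(C[...,1])<.09)&(C[...,2]>.19)&(C[...,2]<.36)
P=C[m]
for h in np.arange(.19,.36,.01):
    q=P[abs(P[:,2]-h)<.005]
    if len(q):print(h.round(3),len(q),q[:,:2].min(0).round(3),q[:,:2].max(0).round(3))
s=np.load("side0.npz");C=cloud("side",s["d"]);print("side")
P=C[(abs(C[...,0]-.525)<.07)&(abs(C[...,1])<.09)&(C[...,2]>.19)&(C[...,2]<.36)]
for h in np.arange(.19,.36,.01):
    q=P[abs(P[:,2]-h)<.005]
    if len(q):print(h.round(3),len(q),q[:,:2].min(0).round(3),q[:,:2].max(0).round(3))
print(optics.calibration("wrist"))
```

```text
0.24 4 [ 0.475 -0.009] [0.568 0.007]
0.25 29 [ 0.469 -0.008] [0.579 0.013]
0.26 47 [ 0.469 -0.007] [0.58  0.014]
0.27 45 [ 0.468 -0.008] [0.58  0.014]
0.28 32 [ 0.467 -0.005] [0.581 0.014]
0.29 69 [ 0.466 -0.008] [0.584 0.015]
0.3 73 [ 0.468 -0.013] [0.585 0.018]
0.31 135 [ 0.48  -0.015] [0.585 0.021]
0.32 73 [ 0.465 -0.01 ] [0.584 0.02 ]
0.33 135 [0.465 0.003] [0.585 0.022]
0.34 157 [ 0.465 -0.011] [0.585 0.022]
0.35 57 [ 0.466 -0.009] [0.585 0.016]
side
0.25 33 [ 0.472 -0.013] [0.581 0.008]
0.26 62 [ 0.47  -0.014] [0.582 0.011]
0.27 65 [ 0.469 -0.014] [0.581 0.01 ]
0.28 60 [ 0.47  -0.014] [0.583 0.011]
0.29 69 [ 0.461 -0.016] [0.594 0.01 ]
0.3 133 [ 0.455 -0.018] [0.595 0.01 ]
0.31 177 [ 0.455 -0.02 ] [0.594 0.014]
0.32 187 [ 0.455 -0.021] [0.595 0.015]
0.33 191 [ 0.455 -0.024] [0.595 0.01 ]
0.34 243 [ 0.455 -0.023] [0.594 0.008]
0.35 210 [ 0.459 -0.016] [0.594 0.012]
{'camera_matrix': array([[342.65435454,   0.        , 250.91416337],
       [  0.        , 342.65435454, 187.03684376],
       [  0.        ,   0.        ,   1.        ]]), 'mount': array([[ 8.77988400e-06, -9.61742098e-01, -2.73956452e-01,
         6.94846189e-02],
       [ 9.99999987e-01,  5.28458376e-05, -1.53470315e-04,
        -6.99958306e-05],
       [ 1.62076320e-04, -2.73956447e-01,  9.61742085e-01,
        -1.67486151e-01],
       [ 0.00000000e+00,  0.00000000e+00,  0.00000000e+00,
         1.00000000e+00]])}
```

View pics/grip.png

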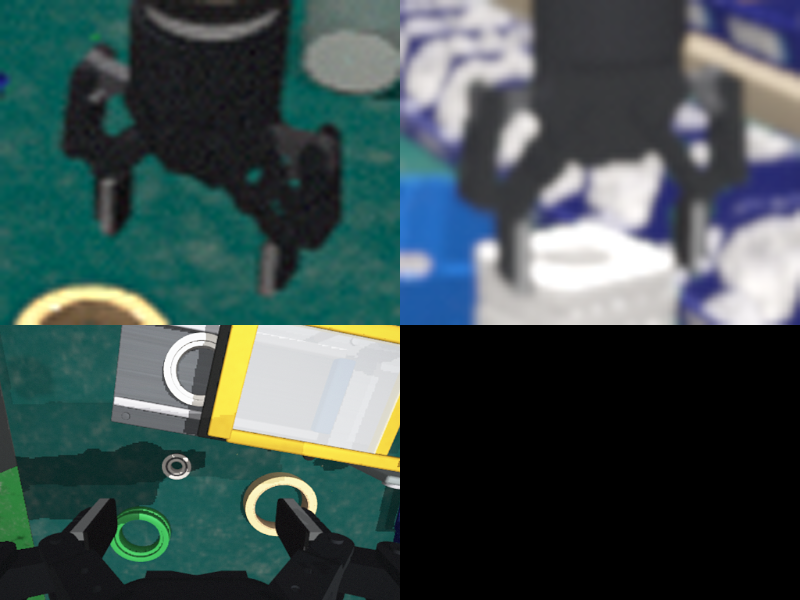

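The crop shows no upward-facing ledge on the fingers. I'll bring the closed fingertips to the lip's lower front edge, lift it along the arc with friction, then push it over. First I'll turn the tool so both fingers face the lip.

Emit:
servo_tool(rows=[{"offset":[0.03,-0.01,0],"twist":-8,"claw":0},{"offset":[0.05,-0.02,0],"twist":-16,"claw":0}])

```text
time: 0.35
tool_pos: [0.5046, 0.0506, 0.2068]
tool_rot: [-1.885, -2.513, 0.001]
force: [-0.1, -1.4, -0.5]
width: 0.0591
grip_force: 0.0
```

```bash
python3 -c "
from h import *
s=arm.get_state();print(s['q'],s['tool_pos'],s['tool_rot'],s['width'])"
```

```text
[ 9.98253941e-02  2.08418912e-01 -5.40856149e-02  1.30911987e+00
  2.94598176e-04  1.38693011e+00] [0.50462847 0.05064068 0.20684267] [-1.88459908e+00 -2.51253020e+00  5.39499148e-04] 0.059147248331406936
```

Emit:
servo_tool(rows=[{"offset":[0.047,0.007,0],"twist":-8,"claw":0},{"offset":[0.047,0.007,0],"twist":-16,"claw":0},{"offset":[0.047,0.007,0],"twist":-24,"claw":0},{"offset":[0.047,0.007,0],"twist":-32,"claw":0},{"offset":[0.047,0.007,0],"twist":-40,"claw":0},{"offset":[0.047,0.007,0],"twist":-48,"claw":0},{"offset":[0.047,0.007,0],"twist":-56,"claw":0},{"offset":[0.047,0.007,0],"twist":-64,"claw":0},{"offset":[0.047,0.007,0],"twist":-64,"claw":0}])

```text
time: 1.25
tool_pos: [0.4986, 0.0971, 0.2071]
tool_rot: [-0.27, -3.129, 0.0]
force: [0.2, 0.7, 0.4]
width: -0.0005
grip_force: 0.0
```

Run:
```python
from h import *
from scipy.spatial.transform import Rotation as R
s=arm.get_state();w,d=optics.get_image("wrist")
print(s['q'],s['tool_pos'],s['width']);Rm=R.from_rotvec(s['tool_rot']).as_matrix();print(Rm.round(3))
c=optics.calibration("wrist");M=c["mount"];K=c["camera_matrix"]
v,u=np.mgrid[:384,:512];X=np.stack([u,v,np.ones_like(u)],-1)@np.linalg.inv(K).T*d[...,None]
W=(X@M[:3,:3].T+M[:3,3])@Rm.T+s['tool_pos']
F=np.array([.607,.0785]);a=np.radians(-10.07);ex=np.array([np.cos(a),np.sin(a)]);ey=np.array([-ex[1],ex[0]])
L=np.stack([(W[...,:2]-F)@ex,(W[...,:2]-F)@ey,W[...,2]],-1)*1000
np.savez("w1.npz",im=w,L=L)
for y in(-50,-25,0,25,50):
    m=(abs(L[...,1]-y)<4)&(L[...,2]>85)&(L[...,2]<115)&(L[...,0]<100)&(d>0);q=L[m];
    if len(q):print(y,q[:,0].min().round(1),np.median(q[:,2]).round(1))
m=(L[...,2]>33)&(L[...,2]<43)&(abs(L[...,1])<48)&(d>0)&(L[...,0]<0)&(L[...,0]>-160);q=L[m];print(len(q),q.min(0),q.max(0))
cv2.imwrite("pics/w1.png",w[...,::-1])
```

```text
[ 1.92324684e-01  2.09499216e-01 -5.21151697e-02  1.30974335e+00
  1.10766032e-05  3.64743159e-01] [0.49859687 0.09709629 0.20706069] -0.00046440677067096037
[[-0.985  0.172 -0.001]
 [ 0.172  0.985 -0.   ]
 [ 0.001 -0.    -1.   ]]
-50 -70.1 107.2
-25 -70.1 102.2
0 -69.7 106.7
25 -69.4 102.3
50 -68.9 107.0
2431 [-122.33822073  -44.68525639   33.00155805] [-43.72313851  44.72491992  40.8363952 ]
```

View pics/w1.png

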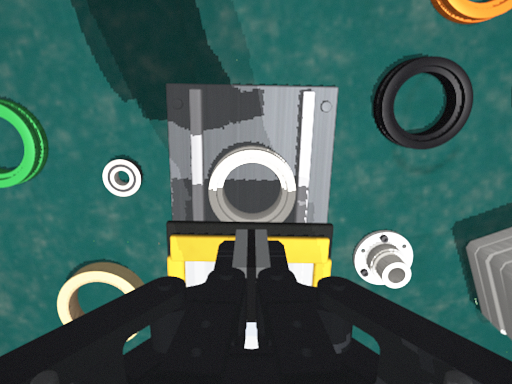

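Confirmed: lip front at fixture x = -70 mm, ring centre about x = -76 mm, and tool -x points along fixture +x. Next I descend in front of the lip and creep forward to contact.

Emit:
servo_tool(rows=[{"offset":[0,0,0.04],"twist":0,"claw":0},{"offset":[0,0,0.08],"twist":0,"claw":0},{"offset":[0,0,0.115],"twist":0,"claw":0},{"offset":[0,0,0.132],"twist":0,"claw":0},{"offset":[-0.008,0,0.132],"twist":0,"claw":0},{"offset":[-0.016,0,0.132],"twist":0,"claw":0},{"offset":[-0.02,0,0.132],"twist":0,"claw":0},{"offset":[-0.024,0,0.132],"twist":0,"claw":0}])

```text
time: 2.1
tool_pos: [0.5239, 0.093, 0.0765]
tool_rot: [0.275, 3.127, 0.001]
force: [-0.3, 0.7, -0.0]
width: 0.0006
grip_force: 0.0
```

Emit:
servo_tool(rows=[{"offset":[-0.003,0,0],"twist":0,"claw":0},{"offset":[-0.006,0,0],"twist":0,"claw":0},{"offset":[-0.008,0,0],"twist":0,"claw":0}])

```text
time: 2.4
tool_pos: [0.5296, 0.0917, 0.0754]
tool_rot: [-0.274, -3.128, -0.0]
force: [-7.7, 2.4, 5.5]
width: -0.0
grip_force: 4.6
```

Emit:
servo_tool(rows=[{"offset":[-0.003,0,0],"twist":0,"claw":0},{"offset":[-0.003,0,-0.003],"twist":0,"claw":0},{"offset":[-0.003,0,-0.007],"twist":0,"claw":0},{"offset":[-0.003,0,-0.012],"twist":0,"claw":0}])

```text
time: 2.8
tool_pos: [0.5335, 0.091, 0.0877]
tool_rot: [0.274, 3.129, -0.0]
force: [0.0, 0.2, 1.1]
width: -0.0
grip_force: 0.0
```

```bash
cat >> h.py <<'E'
def look(n):
    im,d=optics.get_image("side");C=cloud("side",d)
    cv2.imwrite(f"pics/{n}.png",cv2.resize(im[150:270,190:370,::-1],(720,480),interpolation=cv2.INTER_CUBIC))
    hsv=cv2.cvtColor(im,cv2.COLOR_RGB2HSV)
    F=np.array([.607,.0785]);a=np.radians(-10.07);ex=np.array([np.cos(a),np.sin(a)]);ey=np.array([-ex[1],ex[0]])
    L=np.stack([(C[...,:2]-F)@ex,(C[...,:2]-F)@ey,C[...,2]],-1)*1000
    m=(hsv[...,0]>18)&(hsv[...,0]<32)&(hsv[...,1]>170)&(d>0)&(abs(L[...,1])<85)&(L[...,0]>-100)&(L[...,0]<230)&(L[...,2]>80)
    q=L[m];print("yellow",len(q));
    p=np.polyfit(*((q[:,0],q[:,2])),1) if np.ptp(q[:,0])>np.ptp(q[:,2]) else None
    print("x",np.percentile(q[:,0],[2,50,98]).round(),"z",np.percentile(q[:,2],[2,50,98]).round(),"slope",p)
    return L,hsv
E
python3 -c "
from h import *
look('s1')"
```

```text
yellow 0Traceback (most recent call last):
  File "<string>", line 3, in <module>
    look('s1')
    ~~~~^^^^^^
  File "h.py", line 21, in look
    p=np.polyfit(*((q[:,0],q[:,2])),1) if np.ptp(q[:,0])>np.ptp(q[:,2]) else None
                                          ~~~~~~^^^^^^^^
    return _methods._ptp(a, axis=axis, out=out, **kwargs)
           ~~~~~~~~~~~~~^^^^^^^^^^^^^^^^^^^^^^^^^^^^^^^^^
    umr_maximum(a, axis, None, out, keepdims),
    ~~~~~~~~~~~^^^^^^^^^^^^^^^^^^^^^^^^^^^^^^
ValueError: zero-size array to reduction operation maximum which has no identity
```

View pics/s1.png

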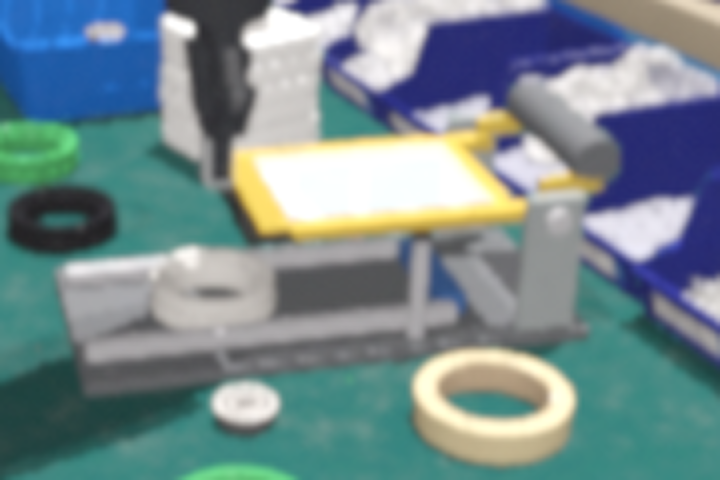

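Run:
```python
from h import *
F=np.array([.607,.0785]);a=np.radians(-10.07);ex=np.array([np.cos(a),np.sin(a)]);ey=np.array([-ex[1],ex[0]])
def an(im,d):
    C=cloud("side",d);L=np.concatenate([((C[...,:2]-F)@ex)[...,None],((C[...,:2]-F)@ey)[...,None],C[...,2:]],-1)*1000
    r,g,b=[im[...,i].astype(int) for i in range(3)]
    m=(r>130)&(g>90)&(b<90)&(d>0)&(abs(L[...,0]-50)<190)&(abs(L[...,1])<110)&(L[...,2]>70)
    q=L[m];print(len(q),q.min(0).round(),q.max(0).round())
    A=np.c_[q,np.ones(len(q))];
    k=np.linalg.lstsq(np.c_[q[:,:2],np.ones(len(q))],q[:,2],rcond=None)[0];print("z=",k, "angle",-np.arctan(k[0]))
z=np.load("side0.npz");an(z["im"],z["d"])
an(*optics.get_image("side"))
im,d=optics.get_image("wrist");cv2.imwrite("pics/w2.png",im[...,::-1])
s=arm.get_state();print(s['force'],s['tool_pos'])
```

```text
170 [-60. -80.  96.] [185.  61. 127.]
z= [3.70791793e-02 4.48822469e-02 1.06538523e+02] angle -0.03706220031101981
158 [-60. -80.  96.] [192.  60. 128.]
z= [4.22023652e-02 4.17986660e-02 1.06352655e+02] angle -0.04217733725136957
[-0.3424213   0.07650737  0.10244662] [0.53378621 0.09107744 0.08783922]
```

View pics/w2.png

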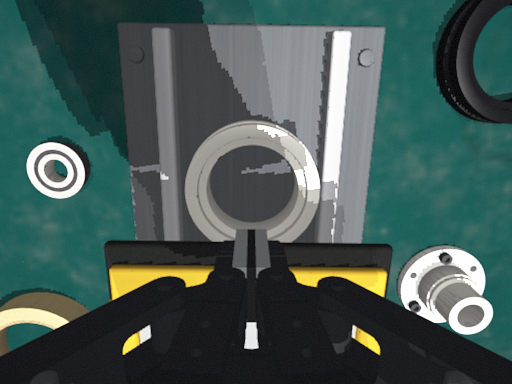

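The guard hasn't moved. The earlier contact was higher up, on a thicker part of the finger. I'll advance again at this height using the slim tip.

Emit:
servo_tool(rows=[{"offset":[-0.002,0,0],"twist":0,"claw":0},{"offset":[-0.004,0,0],"twist":0,"claw":0}])

```text
time: 3.15
tool_pos: [0.5373, 0.0903, 0.0872]
tool_rot: [-0.274, -3.13, 0.0]
force: [0.4, -0.6, 0.8]
width: 0.0001
grip_force: 0.0
```

Run:
```python
from h import *
F=np.array([.607,.0785]);a=np.radians(-10.07);ex=np.array([np.cos(a),np.sin(a)]);ey=np.array([-ex[1],ex[0]])
for n in("side","scene"):
    im,d=optics.get_image(n);C=cloud(n,d);L=np.concatenate([((C[...,:2]-F)@ex)[...,None],((C[...,:2]-F)@ey)[...,None],C[...,2:]],-1)*1000
    dark=(im.max(-1)<110)&(d>0)&(abs(L[...,1])<85)
    print(n)
    for h in range(72,200,6):
        q=L[dark&(abs(L[...,2]-h)<3)&(L[...,0]>-150)&(L[...,0]<0)]
        q1=q[abs(q[:,1])<25]
        if len(q1):print(h,len(q1),"x",q1[:,0].min().round(),q1[:,0].max().round(),"y",q1[:,1].min().round(),q1[:,1].max().round())
im,d=optics.get_image("side")
cv2.imwrite("pics/s2.png",cv2.resize(im[165:225,220:300,::-1],(800,600),interpolation=cv2.INTER_CUBIC))
print(arm.get_state()['force'])
```

```text
side
96 1 x -67.0 -67.0 y -15.0 -15.0
102 14 x -68.0 -61.0 y -25.0 9.0
108 3 x -67.0 -65.0 y -9.0 5.0
126 8 x -73.0 -67.0 y -16.0 -10.0
132 5 x -76.0 -67.0 y -14.0 -12.0
138 8 x -75.0 -67.0 y -16.0 -12.0
144 10 x -76.0 -66.0 y -17.0 -10.0
150 9 x -77.0 -64.0 y -18.0 -6.0
156 5 x -80.0 -64.0 y -17.0 -8.0
162 3 x -80.0 -80.0 y -9.0 5.0
168 9 x -81.0 -79.0 y -20.0 20.0
174 3 x -81.0 -80.0 y -18.0 -11.0
180 8 x -85.0 -76.0 y -18.0 -6.0
186 14 x -86.0 -76.0 y -19.0 7.0
192 8 x -86.0 -77.0 y -20.0 7.0
198 15 x -86.0 -55.0 y -25.0 8.0
scene
90 1 x -69.0 -69.0 y 7.0 7.0
96 16 x -71.0 -59.0 y -24.0 25.0
102 19 x -71.0 -60.0 y 5.0 23.0
108 1 x -75.0 -75.0 y 6.0 6.0
114 4 x -81.0 -72.0 y -3.0 11.0
120 10 x -83.0 -66.0 y -7.0 13.0
126 12 x -82.0 -66.0 y -8.0 15.0
132 14 x -83.0 -70.0 y -4.0 15.0
138 11 x -83.0 -75.0 y -5.0 13.0
144 8 x -83.0 -77.0 y -8.0 13.0
150 3 x -83.0 -82.0 y 3.0 12.0
156 15 x -85.0 -78.0 y -9.0 20.0
162 25 x -84.0 -60.0 y -21.0 24.0
168 16 x -84.0 -60.0 y -5.0 25.0
174 10 x -85.0 -60.0 y -25.0 16.0
180 22 x -89.0 -70.0 y -15.0 17.0
186 15 x -89.0 -81.0 y -15.0 19.0
192 19 x -89.0 -78.0 y -17.0 23.0
198 19 x -89.0 -81.0 y -19.0 23.0
[-0.28026202  0.7132918   0.0742598 ]
```

View pics/s2.png

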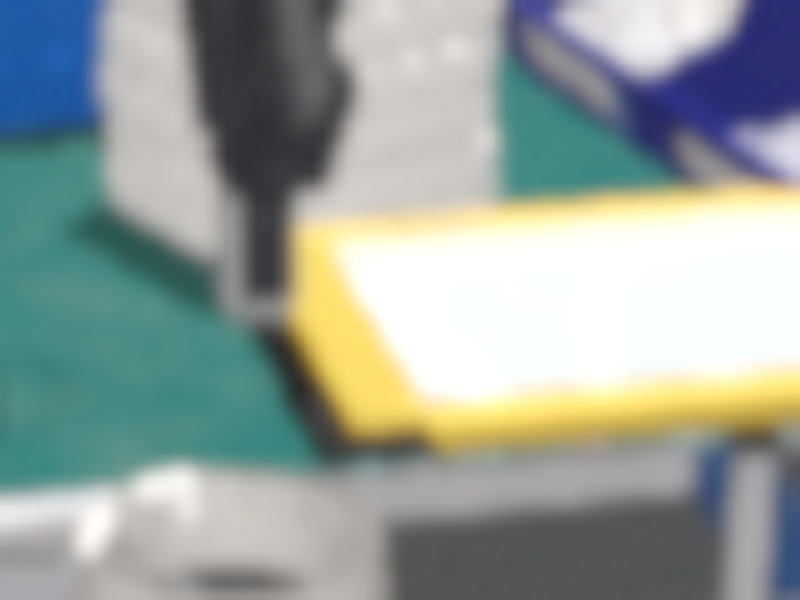

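The picture shows the fingertip sitting level with the lip top: the real tips end about 15–20 mm above the reported TCP, so it slid over the lip. I'll back off, go lower and push again.

Emit:
servo_tool(rows=[{"offset":[0.015,0,-0.003],"twist":0,"claw":0},{"offset":[0.027,0,-0.003],"twist":0,"claw":0},{"offset":[0.027,0,0.02],"twist":0,"claw":0},{"offset":[0.027,0,0.036],"twist":0,"claw":0},{"offset":[0.022,0,0.036],"twist":0,"claw":0},{"offset":[0.017,0,0.036],"twist":0,"claw":0},{"offset":[0.012,0,0.036],"twist":0,"claw":0},{"offset":[0.009,0,0.036],"twist":0,"claw":0}])

```text
time: 4.1
tool_pos: [0.5277, 0.0922, 0.0519]
tool_rot: [-0.274, -3.128, -0.001]
force: [-13.2, 4.2, 9.5]
width: -0.0001
grip_force: 6.8
```

Firm contact: 13.7 N normal with 9.5 N of friction, so friction is at least 0.7. Now I lift gently.

Emit:
servo_tool(rows=[{"offset":[-0.001,0,-0.003],"twist":0,"claw":0},{"offset":[-0.001,0,-0.007],"twist":0,"claw":0},{"offset":[-0.001,0,-0.011],"twist":0,"claw":0},{"offset":[-0.001,0,-0.015],"twist":0,"claw":0}])

```text
time: 4.5
tool_pos: [0.5277, 0.0921, 0.0662]
tool_rot: [-0.273, -3.126, -0.001]
force: [-5.8, 2.4, -2.2]
width: -0.0
grip_force: 2.6
```

```bash
cat > g.py <<'E'
from h import *
F=np.array([.607,.0785]);a=np.radians(-10.07);ex=np.array([np.cos(a),np.sin(a)]);ey=np.array([-ex[1],ex[0]])
def guard():
  for n in("side","scene"):
    im,d=optics.get_image(n);C=cloud(n,d);L=np.concatenate([((C[...,:2]-F)@ex)[...,None],((C[...,:2]-F)@ey)[...,None],C[...,2:]],-1)*1000
    r,g,b=[im[...,i].astype(int) for i in range(3)]
    m=(r>130)&(g>90)&(b<90)&(d>0)&(abs(L[...,0]-80)<180)&(abs(L[...,1])<110)&(L[...,2]>70)
    q=L[m];p=q[:,[0,2]]-[150,100];p=p[np.hypot(*p.T)>90];print(n,len(q),"angle",np.median(np.arctan2(p[:,1],-p[:,0])).round(3),q.min(0).round(),q.max(0).round())
guard()
s=arm.get_state();p=s['tool_pos'];print("tool fx,fy,z",(p[:2]-F)@ex,(p[:2]-F)@ey,p[2],s['force'])
E
python3 g.py
```

```text
side 153 angle 0.085 [-69. -80. 101.] [193.  74. 169.]
scene 706 angle 0.097 [-87. -82.  97.] [240.  97. 560.]
tool fx,fy,z -0.08038965856299744 -0.000480944042639539 0.0665133550759505 [-6.21728386  3.49707588 -0.58901146]
```

Guard is rising (about 0.06 rad). I'll continue along the arc.

Emit:
servo_tool(rows=[{"offset":[-0.001,0,-0.005],"twist":0,"claw":0},{"offset":[-0.002,0,-0.01],"twist":0,"claw":0},{"offset":[-0.003,0,-0.016],"twist":0,"claw":0},{"offset":[-0.004,0,-0.022],"twist":0,"claw":0},{"offset":[-0.0055,0,-0.029],"twist":0,"claw":0},{"offset":[-0.007,0,-0.036],"twist":0,"claw":0},{"offset":[-0.009,0,-0.044],"twist":0,"claw":0},{"offset":[-0.011,0,-0.052],"twist":0,"claw":0}])

```text
time: 5.4
tool_pos: [0.5359, 0.0903, 0.1179]
tool_rot: [-0.272, -3.122, -0.001]
force: [-13.4, 3.3, 1.8]
width: -0.0002
grip_force: 7.2
```

```bash
python3 g.py
```

```text
side 166 angle 0.321 [-60. -82. 102.] [194.  64. 200.]
scene 602 angle 0.34 [-81. -81.  98.] [243.  96. 560.]
tool fx,fy,z -0.07172556058013281 -0.0007407287833224291 0.11865628244378632 [-16.19609443   3.98800741   3.03221099]
```

Emit:
servo_tool(rows=[{"offset":[-0.003,0,-0.009],"twist":0,"claw":0},{"offset":[-0.006,0,-0.018],"twist":0,"claw":0},{"offset":[-0.01,0,-0.027],"twist":0,"claw":0},{"offset":[-0.013,0,-0.035],"twist":0,"claw":0},{"offset":[-0.0165,0,-0.043],"twist":0,"claw":0},{"offset":[-0.022,0,-0.052],"twist":0,"claw":0},{"offset":[-0.028,0,-0.062],"twist":0,"claw":0},{"offset":[-0.034,0,-0.071],"twist":0,"claw":0},{"offset":[-0.04,0,-0.08],"twist":0,"claw":0}])

```text
time: 6.4
tool_pos: [0.5784, 0.0825, 0.1994]
tool_rot: [-0.274, -3.128, 0.001]
force: [-2.9, -1.0, 1.2]
width: -0.0003
grip_force: 1.6
```

```bash
python3 g.py
```

```text
side 119 angle 0.74 [-21. -79.  94.] [187.  54. 263.]
scene 291 angle 0.769 [-34. -80.  92.] [249.  73. 560.]
tool fx,fy,z -0.026691457125697274 -0.00042441002950991877 0.19994073664362183 [-1.98270525  0.83198823  1.02441846]
```

Emit:
servo_tool(rows=[{"offset":[-0.008,0,-0.009],"twist":0,"claw":0},{"offset":[-0.016,0,-0.018],"twist":0,"claw":0},{"offset":[-0.024,0,-0.025],"twist":0,"claw":0},{"offset":[-0.032,0,-0.032],"twist":0,"claw":0},{"offset":[-0.04,0,-0.038],"twist":0,"claw":0},{"offset":[-0.048,0,-0.044],"twist":0,"claw":0},{"offset":[-0.056,0,-0.049],"twist":0,"claw":0},{"offset":[-0.063,0,-0.053],"twist":0,"claw":0},{"offset":[-0.07,0,-0.056],"twist":0,"claw":0},{"offset":[-0.077,0,-0.059],"twist":0,"claw":0}])

```text
time: 7.5
tool_pos: [0.6558, 0.0694, 0.2573]
tool_rot: [0.274, 3.13, 0.0]
force: [-0.3, -0.3, -0.0]
width: -0.0001
grip_force: 0.0
```

```bash
python3 g.py
```

```text
side 312 angle 1.182 [ 70. -80.  73.] [180.  71. 483.]
scene 189 angle 1.217 [ 49. -78.  87.] [260.  83. 561.]
tool fx,fy,z 0.04998214683039133 -0.00041450717408381544 0.2571072992498833 [ 0.3547509   0.76561622 -0.578468  ]
```

The guard has passed balance and is swinging on by itself. I retreat behind the ring.

Emit:
servo_tool(rows=[{"offset":[0.03,0,0],"twist":0,"claw":0},{"offset":[0.07,0,0],"twist":0,"claw":0},{"offset":[0.11,0,0],"twist":0,"claw":0},{"offset":[0.15,0,0.03],"twist":0,"claw":0},{"offset":[0.19,0,0.06],"twist":0,"claw":0},{"offset":[0.208,0,0.1],"twist":0,"claw":0},{"offset":[0.208,0,0.14],"twist":0,"claw":0},{"offset":[0.208,0,0.18],"twist":0,"claw":0},{"offset":[0.208,0,0.21],"twist":0,"claw":0},{"offset":[0.208,0,0.227],"twist":0,"claw":0},{"offset":[0.208,0,0.23],"twist":0,"claw":0}])

```text
time: 8.7
tool_pos: [0.4485, 0.1052, 0.0254]
tool_rot: [-0.273, -3.126, 0.002]
force: [0.0, 0.5, -0.0]
width: -0.0002
grip_force: 0.0
```

```bash
python3 g.py
python3 - <<'E'
from h import *
im,d=optics.get_image("side");cv2.imwrite("pics/s3.png",cv2.resize(im[130:260,180:350,::-1],(782,598),interpolation=cv2.INTER_CUBIC))
E
```

```text
side 426 angle 1.73 [146. -80.  71.] [195.  69. 303.]
scene 674 angle 1.714 [ 49. -78.  70.] [241.  97. 560.]
tool fx,fy,z -0.15920302961267319 -0.0007450182375311037 0.027303278685552622 [ 0.27341924 -0.05481702  0.43520683]
```

View pics/s3.png

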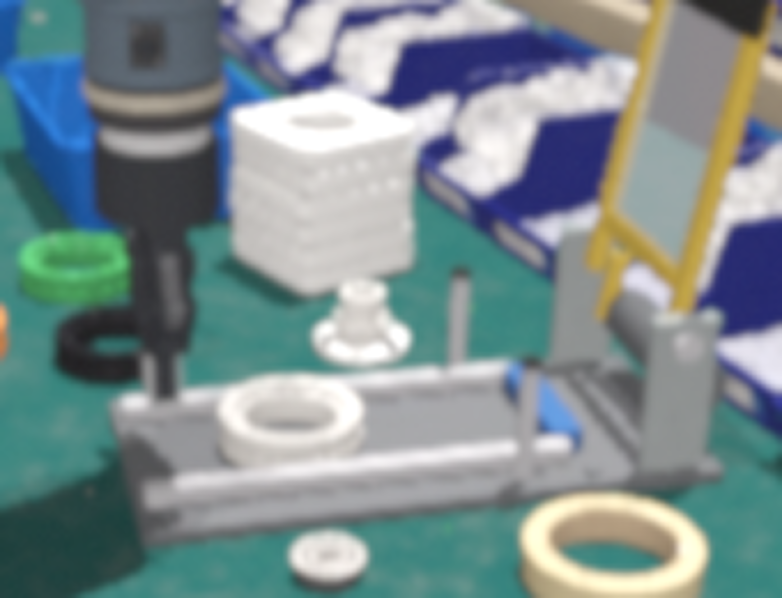

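The picture shows the guard fully raised (about 1.73 rad), the ring untouched at (290,420) and the fingertip at (165,400) behind it. I'll feel for the floor gently, since the tip offset is uncertain.

Emit:
servo_tool(rows=[{"offset":[0,0,0.003],"twist":0,"claw":0},{"offset":[0,0,0.006],"twist":0,"claw":0},{"offset":[0,0,0.008],"twist":0,"claw":0},{"offset":[0,0,0.008],"twist":0,"claw":0}])

```text
time: 9.25
tool_pos: [0.4504, 0.1056, 0.0193]
tool_rot: [-0.274, -3.13, 0.0]
force: [0.2, 0.0, -0.0]
width: -0.0
grip_force: 0.0
```

Emit:
servo_tool(rows=[{"offset":[0,0,0.002],"twist":0,"claw":0},{"offset":[0,0,0.004],"twist":0,"claw":0},{"offset":[0,0,0.004],"twist":0,"claw":0}])

```text
time: 9.55
tool_pos: [0.4503, 0.1056, 0.015]
tool_rot: [-0.274, -3.129, 0.0]
force: [0.2, -0.8, 0.3]
width: -0.0001
grip_force: 0.0
```

Emit:
servo_tool(rows=[{"offset":[0,0,0.002],"twist":0,"claw":0},{"offset":[0,0,0.004],"twist":0,"claw":0},{"offset":[0,0,0.005],"twist":0,"claw":0},{"offset":[0,0,0.005],"twist":0,"claw":0}])

```text
time: 9.95
tool_pos: [0.4503, 0.1056, 0.0101]
tool_rot: [-0.274, -3.129, 0.0]
force: [0.2, 0.2, 1.1]
width: -0.0003
grip_force: 0.0
```

Emit:
servo_tool(rows=[{"offset":[0,0,0.002],"twist":0,"claw":0},{"offset":[0,0,0.004],"twist":0,"claw":0},{"offset":[0,0,0.004],"twist":0,"claw":0}])

```text
time: 10.25
tool_pos: [0.4503, 0.1056, 0.006]
tool_rot: [-0.274, -3.129, 0.0]
force: [0.1, -0.3, -0.8]
width: 0.0004
grip_force: 0.0
```

No floor contact, so the real tip is at least 6 mm above the TCP reading. This height is right for the ring's side wall. Approaching slowly.

Emit:
servo_tool(rows=[{"offset":[-0.006,0,0],"twist":0,"claw":0},{"offset":[-0.012,0,0],"twist":0,"claw":0},{"offset":[-0.016,0,0],"twist":0,"claw":0},{"offset":[-0.018,0,0],"twist":0,"claw":0},{"offset":[-0.02,0,0],"twist":0,"claw":0},{"offset":[-0.022,0,0],"twist":0,"claw":0},{"offset":[-0.024,0,0],"twist":0,"claw":0},{"offset":[-0.026,0,0],"twist":0,"claw":0},{"offset":[-0.028,0,0],"twist":0,"claw":0},{"offset":[-0.03,0,0],"twist":0,"claw":0}])

```text
time: 11.25
tool_pos: [0.4778, 0.1006, 0.0061]
tool_rot: [-0.273, -3.126, -0.0]
force: [-8.5, 1.6, 7.4]
width: 0.0002
grip_force: 4.8
```

Emit:
servo_tool(rows=[{"offset":[-0.003,0,0],"twist":0,"claw":0},{"offset":[-0.0065,0,0],"twist":0,"claw":0},{"offset":[-0.01,0,0],"twist":0,"claw":0},{"offset":[-0.0135,0,0],"twist":0,"claw":0},{"offset":[-0.017,0,0],"twist":0,"claw":0},{"offset":[-0.0205,0,0],"twist":0,"claw":0},{"offset":[-0.024,0,0],"twist":0,"claw":0},{"offset":[-0.0275,0,0],"twist":0,"claw":0},{"offset":[-0.031,0,0],"twist":0,"claw":0},{"offset":[-0.0345,0,0],"twist":0,"claw":0},{"offset":[-0.038,0,0],"twist":0,"claw":0},{"offset":[-0.0415,0,0],"twist":0,"claw":0}])

```text
time: 12.45
tool_pos: [0.5189, 0.0933, 0.0061]
tool_rot: [-0.273, -3.126, -0.0]
force: [-7.5, 1.6, 6.4]
width: -0.0
grip_force: 4.0
```

```bash
cat > r.py <<'E'
from h import *
F=np.array([.607,.0785]);a=np.radians(-10.07);ex=np.array([np.cos(a),np.sin(a)]);ey=np.array([-ex[1],ex[0]])
for n in("side","scene"):
    im,d=optics.get_image(n);C=cloud(n,d);L=np.concatenate([((C[...,:2]-F)@ex)[...,None],((C[...,:2]-F)@ey)[...,None],C[...,2:]],-1)*1000
    m=(L[...,2]>32)&(L[...,2]<44)&(d>0)&(abs(L[...,1])<47)&(L[...,0]<81)&(L[...,0]>-140)&(im.min(-1)>120)
    q=L[m];print(n,len(q),np.percentile(q,[2,98],axis=0).round(1).tolist())
s=arm.get_state();p=s['tool_pos'];print("tool fx,fy,z",(p[:2]-F)@ex,(p[:2]-F)@ey,p[2],s['force'])
E
python3 r.py
```

```text
side 276 [[-94.8, -45.4, 32.7], [8.1, 38.4, 42.8]]
scene 169 [[-74.3, -32.8, 32.4], [8.4, 43.7, 39.4]]
tool fx,fy,z -0.0885583155550958 -0.0007609983985388414 0.006095759365077134 [-3.59702797 -0.18291513  2.41191684]
```

Emit:
servo_tool(rows=[{"offset":[-0.0035,0,0],"twist":0,"claw":0},{"offset":[-0.0075,0,0],"twist":0,"claw":0},{"offset":[-0.0115,0,0],"twist":0,"claw":0},{"offset":[-0.0155,0,0],"twist":0,"claw":0},{"offset":[-0.0195,0,0],"twist":0,"claw":0},{"offset":[-0.0235,0,0],"twist":0,"claw":0},{"offset":[-0.0275,0,0],"twist":0,"claw":0},{"offset":[-0.0315,0,0],"twist":0,"claw":0},{"offset":[-0.0355,0,0],"twist":0,"claw":0},{"offset":[-0.0395,0,0],"twist":0,"claw":0},{"offset":[-0.0435,0,0],"twist":0,"claw":0},{"offset":[-0.047,0,0],"twist":0,"claw":0}])

```text
time: 13.75
tool_pos: [0.5654, 0.0852, 0.006]
tool_rot: [-0.273, -3.126, -0.0]
force: [-7.5, 1.3, 4.6]
width: 0.0001
grip_force: 3.9
```

Emit:
servo_tool(rows=[{"offset":[-0.002,0,0],"twist":0,"claw":0},{"offset":[-0.004,0,0],"twist":0,"claw":0},{"offset":[-0.006,0,0],"twist":0,"claw":0},{"offset":[-0.008,0,0],"twist":0,"claw":0},{"offset":[-0.01,0,0],"twist":0,"claw":0},{"offset":[-0.012,0,0],"twist":0,"claw":0},{"offset":[-0.014,0,0],"twist":0,"claw":0}])

```text
time: 14.45
tool_pos: [0.579, 0.0828, 0.0061]
tool_rot: [-0.273, -3.126, -0.0]
force: [-6.7, 1.0, 6.0]
width: -0.0001
grip_force: 3.9
```

Emit:
servo_tool(rows=[{"offset":[-0.0015,0,0],"twist":0,"claw":0},{"offset":[-0.003,0,0],"twist":0,"claw":0},{"offset":[-0.0045,0,0],"twist":0,"claw":0},{"offset":[-0.006,0,0],"twist":0,"claw":0},{"offset":[-0.0075,0,0],"twist":0,"claw":0}])

```text
time: 14.95
tool_pos: [0.5864, 0.0815, 0.0061]
tool_rot: [-0.273, -3.126, -0.0]
force: [-6.8, 1.6, 6.1]
width: 0.0003
grip_force: 3.9
```

```bash
python3 r.py
```

```text
side 260 [[-25.7, -45.8, 33.0], [74.9, 40.3, 42.5]]
scene 156 [[-6.9, -32.5, 32.2], [76.2, 43.9, 39.6]]
tool fx,fy,z -0.020420062890782825 -0.000663590428679765 0.006095872105286941 [-6.22544392  0.7173602   3.86327994]
```

Emit:
servo_tool(rows=[{"offset":[-0.001,0,0],"twist":0,"claw":0},{"offset":[-0.002,0,0],"twist":0,"claw":0},{"offset":[-0.003,0,0],"twist":0,"claw":0}])

```text
time: 15.35
tool_pos: [0.5886, 0.0811, 0.006]
tool_rot: [-0.273, -3.125, -0.0]
force: [-12.2, 2.9, 10.9]
width: -0.0001
grip_force: 6.8
```

Emit:
servo_tool(rows=[{"offset":[-0.001,0,0],"twist":0,"claw":0},{"offset":[-0.0015,0,0],"twist":0,"claw":0},{"offset":[-0.0015,0,0],"twist":0,"claw":0}])

```text
time: 15.65
tool_pos: [0.5886, 0.0811, 0.006]
tool_rot: [-0.272, -3.123, -0.001]
force: [-16.1, 3.7, 11.6]
width: -0.0003
grip_force: 8.2
```

The position no longer changes while the force rises, so the ring is against the stop. Backing straight off, then up.

Emit:
servo_tool(rows=[{"offset":[0.003,0,0],"twist":0,"claw":0},{"offset":[0.012,0,0],"twist":0,"claw":0},{"offset":[0.04,0,0],"twist":0,"claw":0},{"offset":[0.08,0,-0.03],"twist":0,"claw":0},{"offset":[0.12,0,-0.07],"twist":0,"claw":0},{"offset":[0.14,0,-0.12],"twist":0,"claw":0},{"offset":[0.14,0,-0.16],"twist":0,"claw":0},{"offset":[0.14,0,-0.18],"twist":0,"claw":0},{"offset":[0.14,0,-0.18],"twist":0,"claw":0}])

```text
time: 16.55
tool_pos: [0.4565, 0.1054, 0.1897]
tool_rot: [0.273, 3.123, 0.003]
force: [-0.4, -0.1, 0.2]
width: -0.0002
grip_force: 0.0
```

```bash
python3 r.py; python3 g.py
python3 - <<'E'
from h import *
im,d=optics.get_image("side");cv2.imwrite("pics/s4.png",cv2.resize(im[130:260,180:350,::-1],(782,598),interpolation=cv2.INTER_CUBIC))
E
```

```text
side 251 [[-5.3, -44.4, 32.4], [75.8, 41.2, 42.7]]
scene 257 [[-7.9, -41.9, 32.1], [77.4, 43.1, 39.7]]
tool fx,fy,z -0.15438478631838104 -0.0006309338855159602 0.18615121965785092 [ 0.7474363  -0.69221864 -0.49802407]
side 433 angle 1.729 [146. -83.  71.] [194.  73. 300.]
scene 629 angle 1.716 [ 46. -75.  71.] [239.  70. 560.]
tool fx,fy,z -0.15502960229557064 -0.0009746024168157464 0.184981237898137 [ 0.31508859 -0.30555532 -0.52387976]
```

View pics/s4.png

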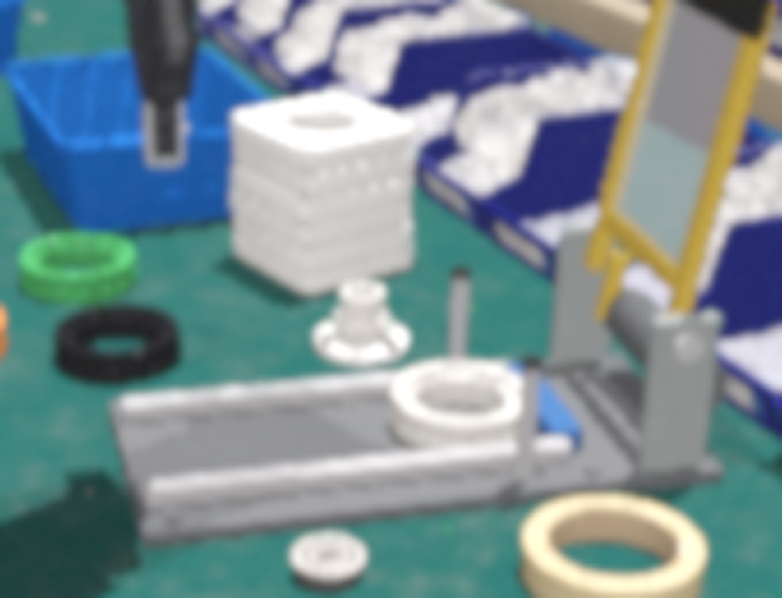

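The ring (455,405) sits against the blue stop (545,400), the guard is fully raised, and the hub, bearing and tape have not moved. Handing in.

```bash
python3 -c "
from bench import sign_off
print(sign_off())"
```

```text
the job is handed in; nothing more can be done
None
```

The guard stays fully raised (about 1.73 rad) and the steel ring rests against the blue end stop, with nothing gripped and the bystanders unmoved; since the tool only points down, I started the guard by friction on the lip's front rubber face rather than from directly underneath, after one attempt slid over the lip.

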